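# Line up and dowel a manifold plate stack

## Task

Lay the aluminium cover plate on the blue spacer plate on the grey manifold base, then drive the two red tapered pins from the rack down through the end holes, one at each end, until their collars are on the cover, so that they pull all three layers into line. With both red pins still in, fit every yellow dowel that is in the rack fully home through any of the middle holes, then draw the red pins out again and stand them back in any free holes of the rack, leaving the plates in line. Do not disturb the beaker, the vial or the tape roll.

Things in the scene. Friction and masses are not known exactly. Their poses are not given: they have to be found in the camera images.
- base: fixed grey manifold base block, 84 mm (x) by 256 mm (y) by 36 mm high; origin at the centre of its underside, z up, y along its row of six through holes (18 mm diameter, 38 mm apart: y = -95, -57, -19, 19, 57, 95 mm, all at x = 0). Dark corner lugs stand 17 mm above its top round the space of the plates (only at the corners, outside them by 5 mm on every side when they are in line). Bare metal hose stubs point to its +x.
- spacer_mid (a point): centre (half-way up, on the middle of the plate) of the blue plastic spacer plate, 60 x 226 x 10 mm, 250 g, which lies loose on top of the base, out of line by a few mm; y along the plate, z up. It has the same six 18 mm holes as the base.
- cover_mid (a point): centre (half-way up) of the loose bare aluminium cover plate, 60 x 226 x 10 mm, 350 g, lying flat on the worktop at the start; y along the plate, z up. It has the same six 18 mm holes and is the same either way round; grip it across its 60 mm width at the middle. In place it lies on the spacer, its underside 46 mm and its top 56 mm above the worktop.
- hole_0 (a point): centre of the base's hole at y = -95 mm, at the height of the base's top (36 mm); an END hole, for a tapered pin
- hole_1 (a point): centre of the base's hole at y = -57 mm, at the height of the base's top (36 mm); one of the four middle holes, for the dowels
- hole_2 (a point): centre of the base's hole at y = -19 mm, at the height of the base's top (36 mm); one of the four middle holes, for the dowels
- hole_3 (a point): centre of the base's hole at y = 19 mm, at the height of the base's top (36 mm); one of the four middle holes, for the dowels
- hole_4 (a point): centre of the base's hole at y = 57 mm, at the height of the base's top (36 mm); one of the four middle holes, for the dowels
- hole_5 (a point): centre of the base's hole at y = 95 mm, at the height of the base's top (36 mm); an END hole, for a tapered pin
- slot_0 (a point): centre of the rack's hole at y = -95 mm, at the height of the rack's top (62 mm); the rack is a fixed white block, 60 mm (x) by 240 mm (y), with six upright 19 mm through holes 38 mm apart in one row along y; the red and yellow pins stand in it in any order, hanging on their collars, grips up
- slot_1 (a point): centre of the rack's hole at y = -57 mm, at the height of the rack's top (62 mm)
- slot_2 (a point): centre of the rack's hole at y = -19 mm, at the height of the rack's top (62 mm)
- slot_3 (a point): centre of the rack's hole at y = 19 mm, at the height of the rack's top (62 mm)
- slot_4 (a point): centre of the rack's hole at y = 57 mm, at the height of the rack's top (62 mm)
- slot_5 (a point): centre of the rack's hole at y = 95 mm, at the height of the rack's top (62 mm)
- drift_0_grip (a point): middle of the grip of a tapered alignment pin with a red round grip (18 mm diameter, 40 mm tall); z along the pin, up. 25 mm below this point is the underside of its steel collar (25 mm diameter, 5 mm thick); from there the shank runs down 52 mm: 27 mm at 16.8 mm diameter, then a taper of 25 mm to a 6 mm tip. The grip's top is 20 mm above this point. 100 g.
- drift_1_grip (a point): middle of the grip of a tapered alignment pin with a red round grip (18 mm diameter, 40 mm tall); z along the pin, up. 25 mm below this point is the underside of its steel collar (25 mm diameter, 5 mm thick); from there the shank runs down 52 mm: 27 mm at 16.8 mm diameter, then a taper of 25 mm to a 6 mm tip. The grip's top is 20 mm above this point. 100 g.
- dowel_0_grip (a point): middle of the grip of a straight dowel pin with a yellow round grip (18 mm diameter, 40 mm tall); z along the pin, up. 25 mm below this point is the underside of its steel collar (25 mm diameter, 5 mm thick); from there the shank runs down 36 mm: 29 mm at 16.2 mm diameter, then a 7 mm cone to a 9 mm tip. The grip's top is 20 mm above this point. 100 g. Two to four of these dowels are present.
- dowel_1_grip (a point): middle of the grip of a straight dowel pin with a yellow round grip (18 mm diameter, 40 mm tall); z along the pin, up. 25 mm below this point is the underside of its steel collar (25 mm diameter, 5 mm thick); from there the shank runs down 36 mm: 29 mm at 16.2 mm diameter, then a 7 mm cone to a 9 mm tip. The grip's top is 20 mm above this point. 100 g. Two to four of these dowels are present.
- dowel_2_grip (a point): middle of the grip of a straight dowel pin with a yellow round grip (18 mm diameter, 40 mm tall); z along the pin, up. 25 mm below this point is the underside of its steel collar (25 mm diameter, 5 mm thick); from there the shank runs down 36 mm: 29 mm at 16.2 mm diameter, then a 7 mm cone to a 9 mm tip. The grip's top is 20 mm above this point. 100 g. Two to four of these dowels are present.
- dowel_3_grip (a point): middle of the grip of a straight dowel pin with a yellow round grip (18 mm diameter, 40 mm tall); z along the pin, up. 25 mm below this point is the underside of its steel collar (25 mm diameter, 5 mm thick); from there the shank runs down 36 mm: 29 mm at 16.2 mm diameter, then a 7 mm cone to a 9 mm tip. The grip's top is 20 mm above this point. 100 g. Two to four of these dowels are present.
- beaker: bystander, leave alone: clear 100 ml glass beaker, 70 mm tall; origin at the centre of its underside
- vial: bystander, leave alone: white-capped sample vial, 72 mm tall; origin at the centre of its underside
- tape: bystander, leave alone: yellow roll of tape, 59 mm across, 19 mm tall; origin at the centre of its underside. To the right of the work a tall fixed pipe rig stands on the worktop (about x = 0.6, y = -0.36 m, 0.7 m high and more): keep the whole arm clear of it.
Mind the look-alikes: they are no part of the job. Leave any purple or turquoise look-alike of the part that bears drift_0_grip alone.

How it is judged:
On the way, in this order (a step that is already met when the one before it is completed fails the run):
1. the cover lies on the spacer and both red tapered pins are home through the two end holes, all plates in line ((((horizontal distance between drift_0_grip and hole_0 below 0.005 m and z of drift_0_grip in the frame of hole_0 between 0.041 and 0.049 m and angle between drift_0_grip's own z axis and vertical below 0.1 rad) and (horizontal distance between drift_1_grip and hole_5 below 0.005 m and z of drift_1_grip in the frame of hole_5 between 0.041 and 0.049 m and angle between drift_1_grip's own z axis and vertical below 0.1 rad)) or ((horizontal distance between drift_1_grip and hole_0 below 0.005 m and z of drift_1_grip in the frame of hole_0 between 0.041 and 0.049 m and angle between drift_1_grip's own z axis and vertical below 0.1 rad) and (horizontal distance between drift_0_grip and hole_5 below 0.005 m and z of drift_0_grip in the frame of hole_5 between 0.041 and 0.049 m and angle between drift_0_grip's own z axis and vertical below 0.1 rad))) and x of spacer_mid in the frame of base between -0.003 and 0.003 m and y of spacer_mid in the frame of base between -0.003 and 0.003 m and angle between the y axis of each of spacer_mid, cover_mid and the y axis of base, either way round below 0.03 rad and z of spacer_mid in the frame of base between 0.038 and 0.044 m and x of cover_mid in the frame of base between -0.003 and 0.003 m and y of cover_mid in the frame of base between -0.003 and 0.003 m and z of cover_mid in the frame of base between 0.048 and 0.054 m), for 0.2 s.
2. every dowel present is home in a middle hole while both red pins are still home in the end holes ((((horizontal distance between drift_0_grip and hole_0 below 0.005 m and z of drift_0_grip in the frame of hole_0 between 0.041 and 0.049 m and angle between drift_0_grip's own z axis and vertical below 0.1 rad) and (horizontal distance between drift_1_grip and hole_5 below 0.005 m and z of drift_1_grip in the frame of hole_5 between 0.041 and 0.049 m and angle between drift_1_grip's own z axis and vertical below 0.1 rad)) or ((horizontal distance between drift_1_grip and hole_0 below 0.005 m and z of drift_1_grip in the frame of hole_0 between 0.041 and 0.049 m and angle between drift_1_grip's own z axis and vertical below 0.1 rad) and (horizontal distance between drift_0_grip and hole_5 below 0.005 m and z of drift_0_grip in the frame of hole_5 between 0.041 and 0.049 m and angle between drift_0_grip's own z axis and vertical below 0.1 rad))) and ((horizontal distance between dowel_0_grip and hole_1 below 0.005 m and z of dowel_0_grip in the frame of hole_1 between 0.041 and 0.049 m and angle between dowel_0_grip's own z axis and vertical below 0.1 rad) or (horizontal distance between dowel_0_grip and hole_2 below 0.005 m and z of dowel_0_grip in the frame of hole_2 between 0.041 and 0.049 m and angle between dowel_0_grip's own z axis and vertical below 0.1 rad) or (horizontal distance between dowel_0_grip and hole_3 below 0.005 m and z of dowel_0_grip in the frame of hole_3 between 0.041 and 0.049 m and angle between dowel_0_grip's own z axis and vertical below 0.1 rad) or (horizontal distance between dowel_0_grip and hole_4 below 0.005 m and z of dowel_0_grip in the frame of hole_4 between 0.041 and 0.049 m and angle between dowel_0_grip's own z axis and vertical below 0.1 rad)) and ((horizontal distance between dowel_1_grip and hole_1 below 0.005 m and z of dowel_1_grip in the frame of hole_1 between 0.041 and 0.049 m and angle between dowel_1_grip's own z axis and vertical below 0.1 rad) or (horizontal distance between dowel_1_grip and hole_2 below 0.005 m and z of dowel_1_grip in the frame of hole_2 between 0.041 and 0.049 m and angle between dowel_1_grip's own z axis and vertical below 0.1 rad) or (horizontal distance between dowel_1_grip and hole_3 below 0.005 m and z of dowel_1_grip in the frame of hole_3 between 0.041 and 0.049 m and angle between dowel_1_grip's own z axis and vertical below 0.1 rad) or (horizontal distance between dowel_1_grip and hole_4 below 0.005 m and z of dowel_1_grip in the frame of hole_4 between 0.041 and 0.049 m and angle between dowel_1_grip's own z axis and vertical below 0.1 rad)) and ((horizontal distance between dowel_2_grip and hole_1 below 0.005 m and z of dowel_2_grip in the frame of hole_1 between 0.041 and 0.049 m and angle between dowel_2_grip's own z axis and vertical below 0.1 rad) or (horizontal distance between dowel_2_grip and hole_2 below 0.005 m and z of dowel_2_grip in the frame of hole_2 between 0.041 and 0.049 m and angle between dowel_2_grip's own z axis and vertical below 0.1 rad) or (horizontal distance between dowel_2_grip and hole_3 below 0.005 m and z of dowel_2_grip in the frame of hole_3 between 0.041 and 0.049 m and angle between dowel_2_grip's own z axis and vertical below 0.1 rad) or (horizontal distance between dowel_2_grip and hole_4 below 0.005 m and z of dowel_2_grip in the frame of hole_4 between 0.041 and 0.049 m and angle between dowel_2_grip's own z axis and vertical below 0.1 rad)) and ((horizontal distance between dowel_3_grip and hole_1 below 0.005 m and z of dowel_3_grip in the frame of hole_1 between 0.041 and 0.049 m and angle between dowel_3_grip's own z axis and vertical below 0.1 rad) or (horizontal distance between dowel_3_grip and hole_2 below 0.005 m and z of dowel_3_grip in the frame of hole_2 between 0.041 and 0.049 m and angle between dowel_3_grip's own z axis and vertical below 0.1 rad) or (horizontal distance between dowel_3_grip and hole_3 below 0.005 m and z of dowel_3_grip in the frame of hole_3 between 0.041 and 0.049 m and angle between dowel_3_grip's own z axis and vertical below 0.1 rad) or (horizontal distance between dowel_3_grip and hole_4 below 0.005 m and z of dowel_3_grip in the frame of hole_4 between 0.041 and 0.049 m and angle between dowel_3_grip's own z axis and vertical below 0.1 rad))), for 0.2 s.
At the end, for the whole second after the job is handed in: Cover and spacer lie flat on the base within 3.5 mm and 0.045 rad of it; every dowel present is in one of the four middle holes of the stack, upright, its collar within 4 mm of the cover; both red pins stand in holes of the rack down to their collars (within 3 mm); everything is at rest (x of spacer_mid in the frame of base between -0.0035 and 0.0035 m and y of spacer_mid in the frame of base between -0.0035 and 0.0035 m and angle between the y axis of each of spacer_mid, cover_mid and the y axis of base, either way round below 0.045 rad and z of spacer_mid in the frame of base between 0.038 and 0.044 m and x of cover_mid in the frame of base between -0.0035 and 0.0035 m and y of cover_mid in the frame of base between -0.0035 and 0.0035 m and z of cover_mid in the frame of base between 0.048 and 0.054 m and ((horizontal distance between dowel_0_grip and hole_1 below 0.005 m and z of dowel_0_grip in the frame of hole_1 between 0.041 and 0.049 m and angle between dowel_0_grip's own z axis and vertical below 0.1 rad) or (horizontal distance between dowel_0_grip and hole_2 below 0.005 m and z of dowel_0_grip in the frame of hole_2 between 0.041 and 0.049 m and angle between dowel_0_grip's own z axis and vertical below 0.1 rad) or (horizontal distance between dowel_0_grip and hole_3 below 0.005 m and z of dowel_0_grip in the frame of hole_3 between 0.041 and 0.049 m and angle between dowel_0_grip's own z axis and vertical below 0.1 rad) or (horizontal distance between dowel_0_grip and hole_4 below 0.005 m and z of dowel_0_grip in the frame of hole_4 between 0.041 and 0.049 m and angle between dowel_0_grip's own z axis and vertical below 0.1 rad)) and ((horizontal distance between dowel_1_grip and hole_1 below 0.005 m and z of dowel_1_grip in the frame of hole_1 between 0.041 and 0.049 m and angle between dowel_1_grip's own z axis and vertical below 0.1 rad) or (horizontal distance between dowel_1_grip and hole_2 below 0.005 m and z of dowel_1_grip in the frame of hole_2 between 0.041 and 0.049 m and angle between dowel_1_grip's own z axis and vertical below 0.1 rad) or (horizontal distance between dowel_1_grip and hole_3 below 0.005 m and z of dowel_1_grip in the frame of hole_3 between 0.041 and 0.049 m and angle between dowel_1_grip's own z axis and vertical below 0.1 rad) or (horizontal distance between dowel_1_grip and hole_4 below 0.005 m and z of dowel_1_grip in the frame of hole_4 between 0.041 and 0.049 m and angle between dowel_1_grip's own z axis and vertical below 0.1 rad)) and ((horizontal distance between dowel_2_grip and hole_1 below 0.005 m and z of dowel_2_grip in the frame of hole_1 between 0.041 and 0.049 m and angle between dowel_2_grip's own z axis and vertical below 0.1 rad) or (horizontal distance between dowel_2_grip and hole_2 below 0.005 m and z of dowel_2_grip in the frame of hole_2 between 0.041 and 0.049 m and angle between dowel_2_grip's own z axis and vertical below 0.1 rad) or (horizontal distance between dowel_2_grip and hole_3 below 0.005 m and z of dowel_2_grip in the frame of hole_3 between 0.041 and 0.049 m and angle between dowel_2_grip's own z axis and vertical below 0.1 rad) or (horizontal distance between dowel_2_grip and hole_4 below 0.005 m and z of dowel_2_grip in the frame of hole_4 between 0.041 and 0.049 m and angle between dowel_2_grip's own z axis and vertical below 0.1 rad)) and ((horizontal distance between dowel_3_grip and hole_1 below 0.005 m and z of dowel_3_grip in the frame of hole_1 between 0.041 and 0.049 m and angle between dowel_3_grip's own z axis and vertical below 0.1 rad) or (horizontal distance between dowel_3_grip and hole_2 below 0.005 m and z of dowel_3_grip in the frame of hole_2 between 0.041 and 0.049 m and angle between dowel_3_grip's own z axis and vertical below 0.1 rad) or (horizontal distance between dowel_3_grip and hole_3 below 0.005 m and z of dowel_3_grip in the frame of hole_3 between 0.041 and 0.049 m and angle between dowel_3_grip's own z axis and vertical below 0.1 rad) or (horizontal distance between dowel_3_grip and hole_4 below 0.005 m and z of dowel_3_grip in the frame of hole_4 between 0.041 and 0.049 m and angle between dowel_3_grip's own z axis and vertical below 0.1 rad)) and ((horizontal distance between drift_0_grip and slot_0 below 0.005 m and z of drift_0_grip in the frame of slot_0 between 0.022 and 0.028 m and angle between drift_0_grip's own z axis and vertical below 0.1 rad) or (horizontal distance between drift_0_grip and slot_1 below 0.005 m and z of drift_0_grip in the frame of slot_1 between 0.022 and 0.028 m and angle between drift_0_grip's own z axis and vertical below 0.1 rad) or (horizontal distance between drift_0_grip and slot_2 below 0.005 m and z of drift_0_grip in the frame of slot_2 between 0.022 and 0.028 m and angle between drift_0_grip's own z axis and vertical below 0.1 rad) or (horizontal distance between drift_0_grip and slot_3 below 0.005 m and z of drift_0_grip in the frame of slot_3 between 0.022 and 0.028 m and angle between drift_0_grip's own z axis and vertical below 0.1 rad) or (horizontal distance between drift_0_grip and slot_4 below 0.005 m and z of drift_0_grip in the frame of slot_4 between 0.022 and 0.028 m and angle between drift_0_grip's own z axis and vertical below 0.1 rad) or (horizontal distance between drift_0_grip and slot_5 below 0.005 m and z of drift_0_grip in the frame of slot_5 between 0.022 and 0.028 m and angle between drift_0_grip's own z axis and vertical below 0.1 rad)) and ((horizontal distance between drift_1_grip and slot_0 below 0.005 m and z of drift_1_grip in the frame of slot_0 between 0.022 and 0.028 m and angle between drift_1_grip's own z axis and vertical below 0.1 rad) or (horizontal distance between drift_1_grip and slot_1 below 0.005 m and z of drift_1_grip in the frame of slot_1 between 0.022 and 0.028 m and angle between drift_1_grip's own z axis and vertical below 0.1 rad) or (horizontal distance between drift_1_grip and slot_2 below 0.005 m and z of drift_1_grip in the frame of slot_2 between 0.022 and 0.028 m and angle between drift_1_grip's own z axis and vertical below 0.1 rad) or (horizontal distance between drift_1_grip and slot_3 below 0.005 m and z of drift_1_grip in the frame of slot_3 between 0.022 and 0.028 m and angle between drift_1_grip's own z axis and vertical below 0.1 rad) or (horizontal distance between drift_1_grip and slot_4 below 0.005 m and z of drift_1_grip in the frame of slot_4 between 0.022 and 0.028 m and angle between drift_1_grip's own z axis and vertical below 0.1 rad) or (horizontal distance between drift_1_grip and slot_5 below 0.005 m and z of drift_1_grip in the frame of slot_5 between 0.022 and 0.028 m and angle between drift_1_grip's own z axis and vertical below 0.1 rad)) and linear speed of each of cover, spacer, drift_0, drift_1, dowel_0, dowel_1, dowel_2, dowel_3 below 0.02 m/s); the robot touches nothing.
It fails at once if the beaker is moved by more than 30 mm (distance of beaker from where it was at the start of the episode above 0.03 m).
It fails at once if the vial is moved by more than 30 mm (distance of vial from where it was at the start of the episode above 0.03 m).
It fails at once if the tape is moved by more than 30 mm (distance of tape from where it was at the start of the episode above 0.03 m).
Of dowel_0, dowel_1, dowel_2, dowel_3 only 2 to 4 are there at a start; the rules pass over those that are not, and their reading is None.
At some moment in a run one of cover may be knocked a few centimetres aside while the robot is not near it.
It also fails if it takes over 210 s, if anything falls off the work surface, if the arm or the gripper's body presses on something with over 40 N, if the wrist force passes 120 N, or if a joint passes its speed limit or range.

## Robot

A 7-joint arm with a two-finger parallel gripper is mounted at the origin on a cart in front of the work surface, level with it; the furniture and walls round the work are solid. World frame = base frame: x ahead of the robot, y to its left, z up, the work surface at z = 0. Lengths are in m, angles in rad, forces in N, time in s.
With the tool pointing down it reaches from about 0.425 to 0.825 m from the base axis. Payload 3.6 kg.
Tool frame: the origin (TCP) lies where the fingers leave the gripper's body, on its centre line; the fingertips stand 73 mm ahead of it and the grasp point (between the pads) lies 54 mm ahead of it; x points along the fingers, y is the direction in which the jaws open and shut, and the axes are right-handed (so a half turn about x gives the same grasp; the last joint's range is limited). The gripper opens to 85 mm and grips with 20 to 120 N. Pads are 22 mm wide; open, the fingers measure 114 mm over their backs; the gripper's body (76 mm by 85 mm) begins 54 mm behind the grasp point. The pads swing forward as they close: fully open they stand 13 mm farther back than shut.
Start: joints at [-1.351, 0.615, -0.013, 1.423, 0.008, 1.103, -0.04], TCP at [0.159, 0.63, 0.304] pointing down, gripper open.
Joint ranges: [-3.12, 3.12], [-0.3, 2.06], [-1.34, 1.32], [0.26, 2.42], [-1.36, 4.5], [0.01, 1.98], [-2.84, 2.84]. Speed limits (rad/s): [2.79, 2.79, 3.14, 3.14, 3.14, 3.14, 3.14].

## Interface

Orientations are given as a unit quaternion [x, y, z, w].
In Python, from station import arm, snapshot, camera_info, ticket gives the robot as it stands. Calls block until the motion is done:
- arm.movep(position, orientation): joint-space move of the TCP to a pose.
- arm.line_to(position, velocity=0.15, ori=None): straight line of the TCP; ori=None keeps the orientation; velocity is the mean speed in m/s.
- arm.move_j(angles): joint-space move.
- arm.move_gripper(opening, effort=None): opening from 0.0 (shut) to 1.0 (fully open); effort is the grip in N (None keeps the last); returns when the fingers have stopped.
- arm.pause(seconds).
- arm.ik(position, orientation): joint angles nearest the present ones, or None.
- snapshot(name): name is "side" or "top" or "wrist"; returns the picture (480x640x3 uint8, blue, green, red); there is no depth.
- camera_info(name): a dict with "fx", "fy", "cx", "cy" (pixels), "dist_coeffs" ([k1, k2, p1, p2, k3] as OpenCV has them; the pictures are not rectified), "R" (3x3) and "t" (3): a world point X has camera coordinates R X + t; the wrist camera has in their place "T_tool_cam" (4x4, takes a point from camera to tool coordinates, whose origin is the TCP and whose axes are the tool frame's). Camera axes: x right, y down, z forward; pixel columns grow to the right and rows downward; lengths in m; the calibration is good to about 2 mm. A picture is of the moment at which its call begins: read the wrist's pose just before it. camera_info takes no time and is no camera call.
A pose or a line that the arm cannot do raises arm.MotionError and nothing moves.
- ticket.finish_job(): hands the job in, once; it reports no verdict.
Readings, each from a call of its own:
- arm.read_time(): time.
- arm.read_joint_positions(): joint angles.
- arm.read_dq(): joint speeds.
- arm.read_effort(): joint torques, N m.
- arm.read_tool_pos(): TCP position.
- arm.read_eef_rot(): TCP orientation.
- arm.read_ft_force(): force on the tool from outside, world axes, zero at the start.
- arm.read_wrist_torque(): the same for the moment, N m.
- arm.read_opening(): opening from 0.0 (shut) to 1.0 (fully open).
Only numpy, scipy, OpenCV 4.12 (cv2) and the standard library are available. Lean on these libraries where they do the work, as an engineer would, in place of code of your own. Each camera call takes 0.05 s, during which the arm holds its last target. There are 200 camera calls.

## Working session

There is one attempt and no reset: what is moved stays moved. The work goes in short steps, each a Python script; the robot and the scene stay as the last script left them, time stands still between calls to the robot, and variables do not carry over. Pictures are saved under pics/ and viewed, on a budget of 14 in all, crops included, one or two more only if the job needs it, and the job is handed in when it is done.

```bash
ls; mkdir -p pics; python3 - <<'E'
from station import arm,snapshot,camera_info
import cv2
for n in("top","side","wrist"):
    cv2.imwrite(f"pics/{n}0.png",snapshot(n)); c=camera_info(n); print(n,c)
print(arm.read_tool_pos(),arm.read_eef_rot(),arm.read_time(),arm.read_ft_force())
E
```

```text
pics
top {'fx': 571.6890877475125, 'fy': 571.6890877475125, 'cx': 319.0418483408734, 'cy': 239.02731627904942, 'dist_coeffs': array([-0.06868509,  0.        ,  0.        ,  0.        ,  0.        ]), 'R': array([[-0.02397199, -0.9996989 ,  0.00523924],
       [-0.98691458,  0.0228289 , -0.15961974],
       [ 0.15945208, -0.00899708, -0.98716467]]), 't': array([0.0240739 , 0.58386438, 1.41357103])}
side {'fx': 443.4613988764992, 'fy': 443.4613988764992, 'cx': 313.19867380259944, 'cy': 237.00089731353563, 'dist_coeffs': array([-0.04631784,  0.        ,  0.        ,  0.        ,  0.        ]), 'R': array([[-0.98755512, -0.15554334, -0.02326279],
       [-0.03869267,  0.38365465, -0.9226657 ],
       [ 0.15243938, -0.91028313, -0.3848985 ]]), 't': array([0.56743136, 0.06709563, 0.89021457])}
wrist {'fx': 383.6094760454684, 'fy': 383.6094760454684, 'cx': 321.1265248426811, 'cy': 235.63422013310043, 'dist_coeffs': array([-0.06935729,  0.        ,  0.        ,  0.        ,  0.        ]), 'T_tool_cam': array([[ 8.05947350e-04, -3.21677785e-01,  9.46848854e-01,
        -6.94994641e-02],
       [ 9.99999586e-01,  6.59145871e-04, -6.27253684e-04,
        -1.52887132e-04],
       [-4.22337937e-04,  9.46848968e-01,  3.21678183e-01,
        -8.22325575e-02],
       [ 0.00000000e+00,  0.00000000e+00,  0.00000000e+00,
         1.00000000e+00]])}
[0.15863164 0.6298934  0.30298096] [ 0.08628808  0.70181981 -0.08769978  0.70164953] 0.15 [0.83517448 0.25856465 0.48458433]
```

View pics/top0.png

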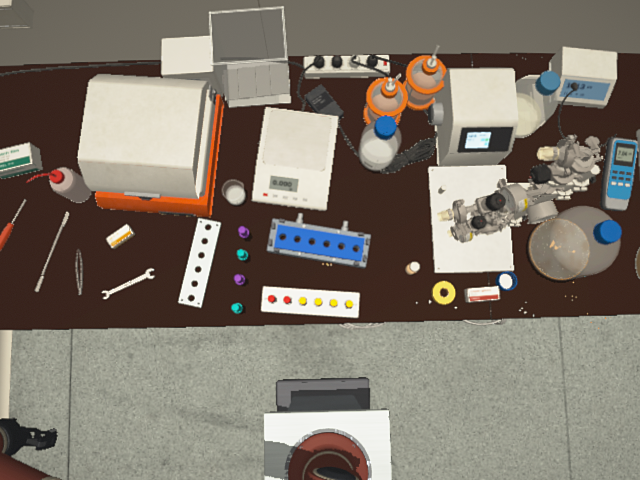

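View pics/side0.png

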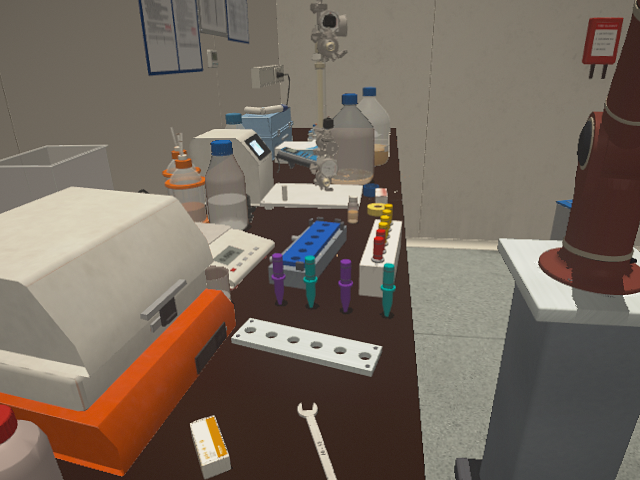

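Top view: the base and blue spacer are at (319,242). The rack is at (311,302), with red pins at (272,300) and (288,300) and four yellow dowels at u=303–348. The cover is at (200,263). 

Things that could be taken for the red pins: purple at (243,231) and (239,280), turquoise at (242,255) and (237,308). The yellow tape is at (443,292), the vial at (413,268) and the beaker at (233,192). Next I compute coarse positions and look closer with the wrist camera.

```bash
cat > h.py <<'E'
import numpy as np, cv2
from scipy.spatial.transform import Rotation as Ro
from station import arm,snapshot,camera_info,ticket
def cam(name,pose=None):
    c=camera_info(name); K=np.array([[c['fx'],0,c['cx']],[0,c['fy'],c['cy']],[0,0,1]])
    if name=='wrist':
        p,q=pose; T=np.eye(4); T[:3,:3]=Ro.from_quat(q).as_matrix(); T[:3,3]=p
        M=np.linalg.inv(T@c['T_tool_cam']); R,t=M[:3,:3],M[:3,3]
    else: R,t=c['R'],c['t']
    return K,c['dist_coeffs'],R,t
def ray(uv,C,z):
    K,d,R,t=C; n=cv2.undistortPoints(np.float64(uv).reshape(-1,1,2),K,d).reshape(-1,2)
    D=np.c_[n,np.ones(len(n))]@R; o=-R.T@t
    return o+D*((z-o[2])/D[:,2:])
def proj(X,C):
    K,d,R,t=C; return cv2.projectPoints(np.float64(X).reshape(-1,3),cv2.Rodrigues(R)[0],t,K,d)[0].reshape(-1,2)
def wrist():
    pose=(np.array(arm.read_tool_pos()),np.array(arm.read_eef_rot())); return snapshot('wrist'),cam('wrist',pose)
def quat(yaw):  # tool x down, tool y (jaws) at angle yaw from world x
    y=np.array([np.cos(yaw),np.sin(yaw),0]); x=np.array([0,0,-1.]); return Ro.from_matrix(np.c_[x,y,np.cross(x,y)]).as_quat()
def blobs(img,lo,hi,amin=15,amax=1e9):
    m=cv2.inRange(cv2.cvtColor(img,cv2.COLOR_BGR2HSV),lo,hi)
    n,_,s,c=cv2.connectedComponentsWithStats(m); return [(c[i],s[i,4]) for i in range(1,n) if amin<s[i,4]<amax]
RED=((0,150,90),(8,255,255)); YEL=((22,150,100),(34,255,255)); BLUE=((105,150,60),(122,255,255))
E
python3 - <<'E'
from h import *
img=cv2.imread('pics/top0.png'); C=cam('top'); np.set_printoptions(precision=4,suppress=True)
for n,r,z in(('red',RED,.107),('yel',YEL,.107),('blue',BLUE,.046)):
    for c,a in blobs(img,*r):
        if 180<c[1]<330 and 150<c[0]<480: print(n,c,a,ray(c,C,z)[0])
for n,uv,z in(('cover',[[207,220],[193,305]],.01),('base',[[270,235],[368,252]],.046),('vial',[[413,268]],.07),('beaker',[[233,192]],.035),('lookal',[[243,231],[242,255],[239,280],[237,308]],.09)): print(n,ray(uv,C,z))
for p in([.5,0,.3],[.55,0,.3],[.6,.2,.3],[.45,0,.3]):
  for yaw in(0,np.pi): print(p,yaw,arm.ik(p,quat(yaw)))
E
```

```text
red [150.4074 198.4815] 27 [0.6864 0.428  0.107 ]
red [271.1351 298.2973] 37 [0.4326 0.1297 0.107 ]
red [286.6061 299.5152] 33 [0.4288 0.0925 0.107 ]
yel [443.1128 292.2957] 328 [ 0.4369 -0.2866  0.107 ]
yel [302.2105 300.1579] 38 [0.4264 0.055  0.107 ]
yel [317.75   301.3333] 36 [0.4227 0.0176 0.107 ]
yel [333.2222 302.3333] 36 [ 0.4194 -0.0196  0.107 ]
yel [348.8378 303.4054] 37 [ 0.4159 -0.0571  0.107 ]
blue [318.9861 242.5668] 1796 [0.5753 0.0107 0.046 ]
cover [[0.6479 0.3043 0.01  ]
 [0.4254 0.3392 0.01  ]]
base [[ 0.5977  0.1355  0.046 ]
 [ 0.548  -0.1137  0.046 ]]
vial [[ 0.5017 -0.2226  0.07  ]]
beaker [[0.7158 0.232  0.035 ]]
lookal [[0.6019 0.1991 0.09  ]
 [0.5418 0.2018 0.09  ]
 [0.4801 0.2094 0.09  ]
 [0.4119 0.2145 0.09  ]]
[0.5, 0, 0.3] 0 [-0.3939  0.4213  0.5015  1.8648 -0.2501  0.9177  0.2239]
[0.5, 0, 0.3] 3.141592653589793 [-0.7437  0.6139  1.1364  1.8736 -0.6359  1.0757 -2.4934]
[0.55, 0, 0.3] 0 [-0.3491  0.4955  0.4729  1.7328 -0.2644  0.9768  0.2243]
[0.55, 0, 0.3] 3.141592653589793 [-0.6867  0.7005  1.1349  1.7422 -0.6908  1.1609 -2.4864]
[0.6, 0.2, 0.3] 0 [-0.5963  0.6179  0.4174  1.493  -0.2684  1.0876 -0.1223]
[0.6, 0.2, 0.3] 3.141592653589793 [-0.1168  0.6196 -0.416   1.4756  0.2661  1.1025  2.5571]
[0.45, 0, 0.3] 0 [-0.4667  0.3506  0.5651  1.9893 -0.2435  0.8676  0.2298]
[0.45, 0, 0.3] 3.141592653589793 [-0.8036  0.5196  1.1385  1.9969 -0.5693  0.9906 -2.5255]
```

```bash
python3 - <<'E'
from h import *
np.set_printoptions(precision=4,suppress=True)
D=np.pi/180
for n,p,y in(('rk',[.433,.13,.141],-11),('rk',[.416,-.057,.141],-11),('rk',[.416,-.057,.24],-11),('h0',[.556,-.08,.14],-11),('cov',[.535,.32,.07],81),('cov',[.575,.01,.116],-11)):
  for k in(0,180): print(n,p,y+k,arm.ik(p,quat((y+k)*D)))
arm.movep([.50,.325,.36],quat(81*D))
i,C=wrist(); cv2.imwrite('pics/w_cov.png',i); np.savez('w_cov.npz',**dict(zip('KdRt',C)))
arm.movep([.50,.02,.36],quat(-11*D))
i,C=wrist(); cv2.imwrite('pics/w_base.png',i); np.savez('w_base.npz',**dict(zip('KdRt',C)))
print(arm.read_time(),arm.read_ft_force())
cv2.imwrite('pics/w_both.png',cv2.resize(np.vstack([cv2.imread('pics/w_cov.png')[60:460],i[60:460]]),None,fx=.75,fy=.75))
E
```

```text
rk [0.433, 0.13, 0.141] -11 [-0.5233  0.5968  0.2679  2.1528 -0.3617  0.4338 -0.1613]
rk [0.433, 0.13, 0.141] 169 [-0.104   0.6029 -0.3435  2.1401  0.4397  0.4652  2.1611]
rk [0.416, -0.057, 0.141] -11 [-0.0522  0.5629  0.1957  2.2355 -0.294   0.3663  0.1975]
rk [0.416, -0.057, 0.141] 169 [ 0.368   0.5841 -0.4082  2.223   0.5517  0.4309  2.4615]
rk [0.416, -0.057, 0.24] -11 [-0.501   0.4701  0.8347  2.1478 -0.5238  0.7359  0.4889]
rk [0.416, -0.057, 0.24] 169 [ 0.85    0.598  -1.1477  2.112   0.7166  0.8971  2.2298]
h0 [0.556, -0.08, 0.14] -11 [-0.1012  0.713   0.3261  1.8554 -0.3628  0.6317  0.2545]
h0 [0.556, -0.08, 0.14] 169 [ 0.3367  0.7171 -0.3688  1.841   0.3984  0.6569  2.681 ]
cov [0.535, 0.32, 0.07] 81 [-0.5462  0.8622 -0.0471  1.6942  0.0646  0.5867  0.7831]
cov [0.535, 0.32, 0.07] 261 [-0.9045  0.944   0.5817  1.7067 -0.7378  0.7228 -1.666 ]
cov [0.575, 0.01, 0.116] -11 [-0.2489  0.7638  0.3125  1.8295 -0.3816  0.6076  0.1066]
cov [0.575, 0.01, 0.116] 169 [ 0.1831  0.7721 -0.385   1.8151  0.4526  0.6424  2.479 ]
3.1083 [-0.1438 -0.913  -0.7641]
```

View pics/w_both.png

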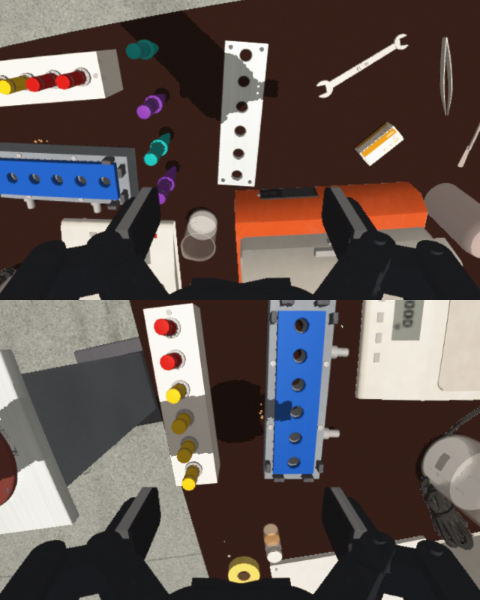

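Top half: the cover has holes at about (328,133) to (316,293) raw, with purple and turquoise pins beside it. Lower half: rack with 2 red and 4 yellow pins, and the spacer in the base. Next, detect the holes and check a close crop of base and pins.

```bash
cat >> h.py <<'E'
def load(n):
    f=np.load(n+'.npz'); return cv2.imread(f'pics/{n}.png'),tuple(f[k] for k in 'KdRt')
def holes(img,plate_mask,C,z,amin=60):
    """dark openings inside a plate mask: ellipse centres cast onto height z"""
    cn,hi=cv2.findContours(plate_mask,cv2.RETR_CCOMP,cv2.CHAIN_APPROX_NONE)
    out=[]
    for c,h in zip(cn,hi[0]):
        if h[3]>=0 and cv2.contourArea(c)>amin:
            (u,v),ax,_=cv2.fitEllipse(c); out.append((u,v,ax[0],ax[1]))
    return np.array(out)
def row(P):
    """centre and yaw (of +y axis, pointing to +world y) of a line of points"""
    P=np.asarray(P)[:,:2]; c=P.mean(0); d=np.linalg.svd(P-c)[2][0]; d=d*np.sign(d[1] if abs(d[1])>.3 else d[0]); s=np.sort((P-c)@d)
    return c,np.arctan2(d[1],d[0]),s
E
python3 - <<'E'
from h import *
np.set_printoptions(precision=4,suppress=True)
i,C=load('w_cov'); m=((i.min(2)>95)*255).astype('uint8'); m[:,:280]=0;m[:,372:]=0;m[:100]=0;m[312:]=0
e=holes(i,m,C,.01); print(e); P=ray(e[:,:2],C,.01); print(P,row(P))
i,C=load('w_base'); h=cv2.cvtColor(i,cv2.COLOR_BGR2HSV); m=cv2.inRange(h,(100,120,40),(125,255,255))
e=holes(i,m,C,.046); print(e); P=ray(e[:,:2],C,.046); print(P,row(P))
cv2.imwrite('pics/z.png',cv2.resize(i[60:305,185:465],None,fx=2.8,fy=2.4,interpolation=cv2.INTER_CUBIC))
E
```

```text
[[315.3933 292.0397  10.49    13.7819]
 [317.5069 263.7487  11.8715  14.6771]
 [319.6944 233.7031  13.0879  14.9222]
 [321.7898 201.4771  15.2272  16.5086]
 [324.7079 168.1266  16.7988  17.6898]
 [327.2542 133.0788  16.2477  16.7216]]
[[0.6284 0.2993 0.01  ]
 [0.5919 0.3077 0.01  ]
 [0.5553 0.316  0.01  ]
 [0.5181 0.3242 0.01  ]
 [0.4816 0.3331 0.01  ]
 [0.4451 0.3414 0.01  ]] (array([0.5367, 0.3203]), np.float64(-0.22536582765739258), array([-0.094 , -0.0566, -0.0191,  0.019 ,  0.0566,  0.094 ]))
[[390.7345 275.0751  11.9557  15.7102]
 [392.5874 242.9917  13.4075  16.9233]
 [394.444  209.0215  14.6996  18.0266]
 [396.6331 172.7279  15.566   18.3256]
 [398.5872 134.5287  16.8915  19.2248]
 [400.8845  94.1867  17.4463  20.0605]]
[[ 0.5587 -0.0839  0.046 ]
 [ 0.5655 -0.0471  0.046 ]
 [ 0.5721 -0.0104  0.046 ]
 [ 0.5792  0.0266  0.046 ]
 [ 0.5859  0.0634  0.046 ]
 [ 0.593   0.1003  0.046 ]] (array([0.5757, 0.0081]), np.float64(1.387067500128357), array([-0.0936, -0.0562, -0.0189,  0.0187,  0.0562,  0.0938]))
```

View pics/z.png

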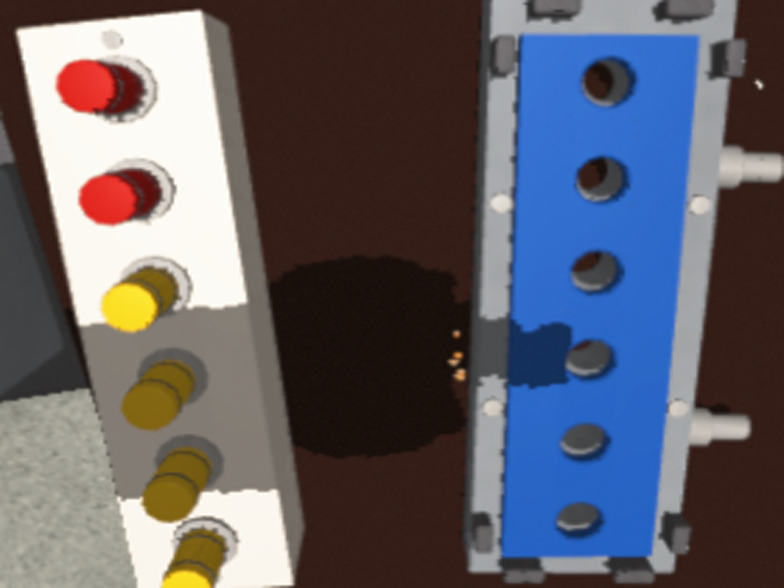

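```bash
python3 - <<'E'
from h import *
np.set_printoptions(precision=4,suppress=True)
i,C=load('w_base')
g=cv2.cvtColor(i,cv2.COLOR_BGR2GRAY); s=[]
for u,v in((364,145),(435,145),(360,230),(427,230)):
    w=g[v-6:v+7,u-6:u+7].astype(float); w=np.clip(w-190,0,None); yy,xx=np.mgrid[-6:7,-6:7]; s.append((u+(w*xx).sum()/w.sum(),v+(w*yy).sum()/w.sum()))
P=ray(s,C,.036)[:,:2]; print(np.array(s),P)
a=P[0]+P[1]-P[2]-P[3]; print('base c',P.mean(0),'row yaw',np.arctan2(a[1],a[0]),'d',np.linalg.norm(P[0]-P[1]),np.linalg.norm(P[2]-P[3]),np.linalg.norm(a)/2)
uv=np.array([(85,86),(108,198),(129,306),(151,402),(171,497)])/[2.8,2.4]+[185,60]
Q=ray(uv,C,.107)[:,:2]; print(Q,row(Q))
# sanity: top cam for spacer holes
t=cv2.imread('pics/top0.png'); T=cam('top'); h=cv2.cvtColor(t,cv2.COLOR_BGR2HSV); m=cv2.inRange(h,(105,150,60),(122,255,255))
e=holes(t,m,T,.046,8); R=ray(e[:,:2],T,.046); print('top spacer',len(e),row(R))
m=((t.min(2)>120)*255).astype('uint8'); m[:,:178]=0;m[:,225:]=0;m[:215]=0;m[310:]=0
e=holes(t,m,T,.01,12); print('top cover',len(e),row(ray(e[:,:2],T,.01)))
E
```

```text
[[363.2612 144.1643]
 [434.2678 144.9831]
 [359.9614 229.4984]
 [426.4159 229.8364]] [[ 0.5514  0.0595]
 [ 0.6222  0.0457]
 [ 0.534  -0.0291]
 [ 0.6049 -0.0429]]
base c [0.5781 0.0083] row yaw 1.37769765519318 d 0.07213420045153505 0.07220480926392592 0.09024304058180435
[[ 0.4348  0.1274]
 [ 0.4319  0.0904]
 [ 0.4284  0.0526]
 [ 0.4261  0.0165]
 [ 0.4228 -0.0216]] (array([0.4288, 0.053 ]), np.float64(1.4905571743091413), array([-0.0748, -0.0367, -0.0005,  0.0375,  0.0746]))
top spacer 6 (array([0.5756, 0.0099]), np.float64(1.3851931501747043), array([-0.0949, -0.0573, -0.0193,  0.0189,  0.0572,  0.0953]))
top cover 6 (array([0.5371, 0.3237]), np.float64(-0.22451715897821603), array([-0.095 , -0.0573, -0.0189,  0.0192,  0.057 ,  0.0949]))
```

```bash
cat >> h.py <<'E'
def cover_view(img,C,z,guess):
    """hole row of the bright cover seen near guess=(c,yaw) at height z"""
    c,a=guess; d=np.array([np.cos(a),np.sin(a)]); n=np.array([-d[1],d[0]])
    poly=proj([[*(c+sx*.030*n+sy*.114*d),z] for sx,sy in((-1,-1),(1,-1),(1,1),(-1,1))],C)
    m=np.zeros(img.shape[:2],'uint8'); cv2.fillConvexPoly(m,poly.astype(np.int32),255); k=cv2.erode(m,np.ones((5,5)))
    m[(img.min(2)<80)&(k>0)]=0
    e=holes(img,m,C,z); return e,row(ray(e[:,:2],C,z))
def F(): return np.array(arm.read_ft_force())
E
python3 - <<'E'
from h import *
np.set_printoptions(precision=4,suppress=True)
arm.movep([.50,.325,.36],quat(1.346))
i,C=wrist(); cv2.imwrite('pics/w_cov2.png',i)
e,r=cover_view(i,C,.01,(np.array([.537,.321]),-.225)); print(e,r)
c,a,_=r
if len(e)==6 and np.hypot(*(c-[.5367,.3203]))<.003:
    p=np.array([c[0],c[1]+.0015]); q=quat(a+np.pi/2)
    arm.movep([*p,.2],q); f0=F()
    arm.line_to([*p,.10],.1); print(F()-f0); arm.line_to([*p,.070],.04); print(F()-f0)
    arm.move_gripper(0,60); print(arm.read_opening(),F()-f0,arm.read_tool_pos())
    arm.line_to([*p,.09],.05); print(arm.read_opening(),F()-f0)
    arm.line_to([*p,.25],.15); i,C=wrist(); cv2.imwrite('pics/w_held.png',i); cv2.imwrite('pics/s_held.png',snapshot('side')); print(arm.read_opening(),F()-f0,arm.read_time())
    cv2.imwrite('pics/held.png',np.hstack([cv2.resize(i,(400,300)),cv2.resize(cv2.imread('pics/s_held.png'),(400,300))]))
E
```

```text
[[326.1983 289.7264  10.3188  13.567 ]
 [326.2499 261.1279  11.4359  13.9171]
 [326.5007 230.9208  12.3557  15.0147]
 [326.2681 198.4603  15.2212  15.9683]
 [326.5392 164.9858  16.1307  17.1074]
 [326.8853 129.6888  16.2396  16.9539]] (array([0.5367, 0.3203]), np.float64(-0.22636662407305072), array([-0.094 , -0.0565, -0.0192,  0.019 ,  0.0566,  0.0941]))
[0.7476 0.092  0.4997]
[ 1.4867 -0.0187 -0.4234]
0.67825245746369 [-0.4806  0.6206  4.0466] [0.537  0.322  0.0709]
0.6784991786580801 [ 0.9659  1.4587 -3.6846]
0.6757425015795869 [ 1.3154  1.3279 -3.6876] 9.3083
```

View pics/held.png

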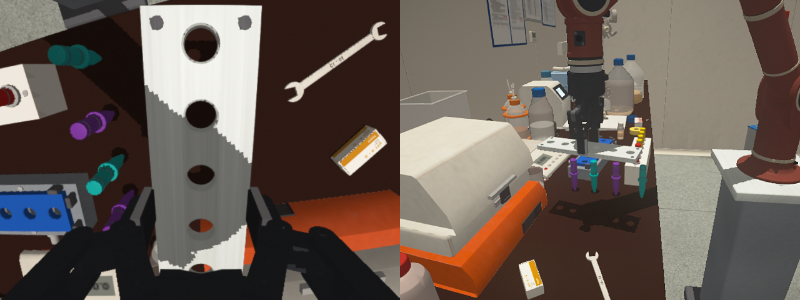

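The cover is held level. Placing it on the spacer now.

```bash
python3 - <<'E'
from h import *
np.set_printoptions(precision=4,suppress=True)
p=np.array([.578,.0092]); q=quat(-.193)
arm.movep([*p,.25],q); arm.pause(.2); f0=F(); print(arm.read_opening())
arm.line_to([*p,.122],.1); print(F()-f0)
z=.122
while z>.1145:
    z-=.001; arm.line_to([*p,z],.02); f=F()-f0
    if f[2]>4: break
print(z,f)
arm.move_gripper(1.0); arm.pause(.2); arm.line_to([*p,.25],.15)
arm.movep([.50,.02,.36],q); i,C=wrist(); cv2.imwrite('pics/w_pl.png',i); np.savez('w_pl.npz',**dict(zip('KdRt',C)))
e,r=cover_view(i,C,.056,(p-[0,.001],1.378)); print(e,r,arm.read_time())
cv2.imwrite('pics/pl.png',cv2.resize(i[40:330,180:480],(780,600)))
E
```

```text
0.6776959693318994
[ 0.4934  1.0734 -0.6416]
0.11599999999999999 [-2.1267  0.9356  8.5571]
[[394.8047 276.6544  11.2728  14.6819]
 [396.9119 243.3757  12.3429  15.277 ]
 [399.5252 208.1882  14.3266  15.7932]
 [401.5273 170.7569  15.8193  17.0251]
 [403.6639 131.3734  17.2148  18.1637]
 [406.0291  89.8377  17.6784  19.5847]] (array([0.5781, 0.0089]), np.float64(1.38220732661086), array([-0.0941, -0.0563, -0.0187,  0.019 ,  0.0564,  0.0938])) 15.925
```

View pics/pl.png

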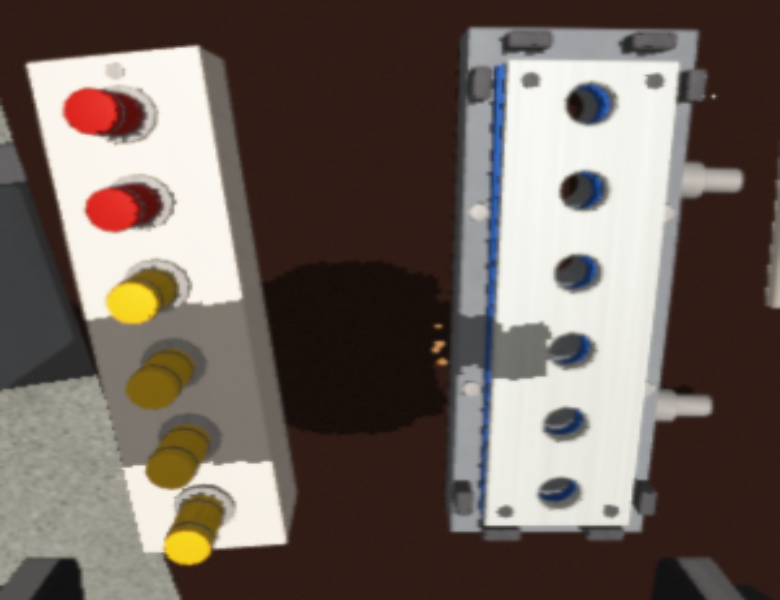

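```bash
cat >> h.py <<'E'
BC=np.array([.578,.009]); BA=1.379; BD=np.array([np.cos(BA),np.sin(BA)])
HOLE=[BC+y*BD for y in(-.095,-.057,-.019,.019,.057,.095)]
RA=1.487; RD=np.array([np.cos(RA),np.sin(RA)]); S5=np.array([.434,.1285])
SLOT=[S5+(k-5)*.038*RD for k in range(6)]
ZT=.26; DZ=.057   # travel height; TCP above grip middle
def go(xy,a):
    arm.line_to([*arm.read_tool_pos()[:2],ZT],.25); arm.movep([*xy,ZT],quat(a-np.pi/2))
def pick(xy,a,zg):
    go(xy,a); arm.move_gripper(.6); f0=F(); arm.line_to([*xy,zg+DZ],.15); f=F()-f0
    arm.move_gripper(0,60); print('pick',arm.read_opening(),f); arm.line_to([*xy,ZT],.12); print('held',arm.read_opening(),F()-f0)
def insert(xy,a,zg,shank,press=20):
    """lower a held pin whose home grip height is zg, yielding sideways to contact forces"""
    go(xy,a); arm.pause(.2); f0=F(); xy=np.array(xy); z=zg+DZ+shank+.003; arm.line_to([*xy,z],.15); x0=xy.copy(); log=[]
    while z>zg+DZ-.004:
        z-=.002 if z>zg+DZ+.003 else .0007
        arm.line_to([*xy,z],.03); f=F()-f0; log.append((z,*f))
        if f[2]>(press if z<zg+DZ+.004 else 45): break
        lat=f[:2]*(np.abs(f[:2])>2); xy=np.clip(xy+np.clip(lat*1e-4,-.0008,.0008),x0-.005,x0+.005)
    print('ins z-home %.4f'%(z-zg-DZ),'shift mm',(xy-x0)*1e3,'maxF',np.abs(log).max(0)[1:],'end',f)
    return xy
def release():
    arm.move_gripper(.6); p=arm.read_tool_pos(); arm.line_to([*p[:2],ZT],.2)
E
python3 - <<'E'
from h import *
np.set_printoptions(precision=4,suppress=True)
pick(SLOT[5],RA,.087); xy=insert(HOLE[5],BA,.081,.052); print(HOLE[5],arm.read_time())
i,C=wrist(); cv2.imwrite('pics/p1.png',i)
E
```

```text
pick 0.19471911378643758 [-0.1325 -0.1218  1.4014]
held 0.19283501883808285 [ 0.7237 -1.5471 -1.4268]
ins z-home -0.0033 shift mm [-1.6506 -0.4842] maxF [ 5.5718  2.4913 21.3921] end [-5.5718 -0.4952 21.3921]
[0.5961 0.1023] 30.4333
```

View pics/p1.png

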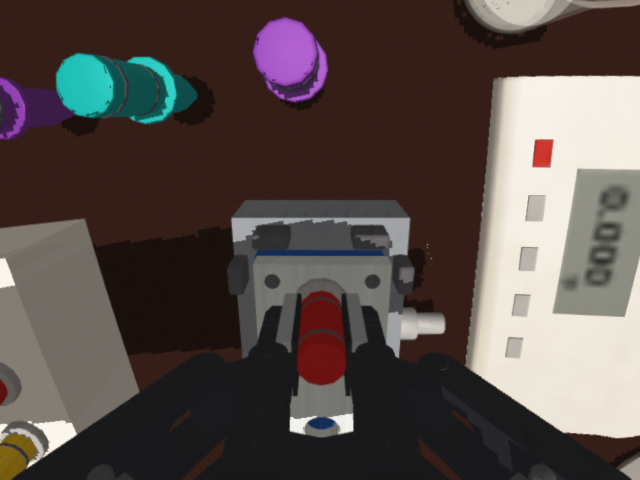

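Red pin 1 is home: its collar is on the cover under the red grip, around (320,320). Releasing it and driving the second.

```bash
python3 - <<'E'
from h import *
np.set_printoptions(precision=4,suppress=True)
release(); pick(SLOT[4],RA,.087); insert(HOLE[0],BA,.081,.052); release(); print(arm.read_time())
arm.movep([.50,.02,.36],quat(BA-np.pi/2)); i,C=wrist(); cv2.imwrite('pics/w_2.png',i); np.savez('w_2.npz',**dict(zip('KdRt',C)))
cv2.imwrite('pics/p2.png',cv2.resize(i[40:330,180:480],(780,600)))
e,r=cover_view(i,C,.056,(BC-[0,.001],BA)); print(e,ray(e[:,:2],C,.056)); print(arm.read_time())
E
```

```text
pick 0.18903355845220265 [0.0081 0.2574 0.732 ]
held 0.19897161395060126 [-0.9901  0.3267 -0.2768]
ins z-home -0.0026 shift mm [-1.6561 -0.4552] maxF [ 5.7338  2.431  20.6596] end [-5.7338  1.6108 20.6596]
46.9167
[[397.9643 282.2626  18.2768  25.0547]
 [397.8018 241.3497  12.6192  15.4797]
 [400.1548 206.1927  14.1557  16.1133]
 [402.1745 168.7072  15.7507  17.021 ]
 [404.4716 129.1906  17.3692  18.3251]
 [413.6052  86.4392  22.9175  32.2608]] [[ 0.5625 -0.0921  0.056 ]
 [ 0.5682 -0.0457  0.056 ]
 [ 0.5753 -0.009   0.056 ]
 [ 0.5821  0.028   0.056 ]
 [ 0.5891  0.0647  0.056 ]
 [ 0.6024  0.1013  0.056 ]]
47.6333
```

View pics/p2.png

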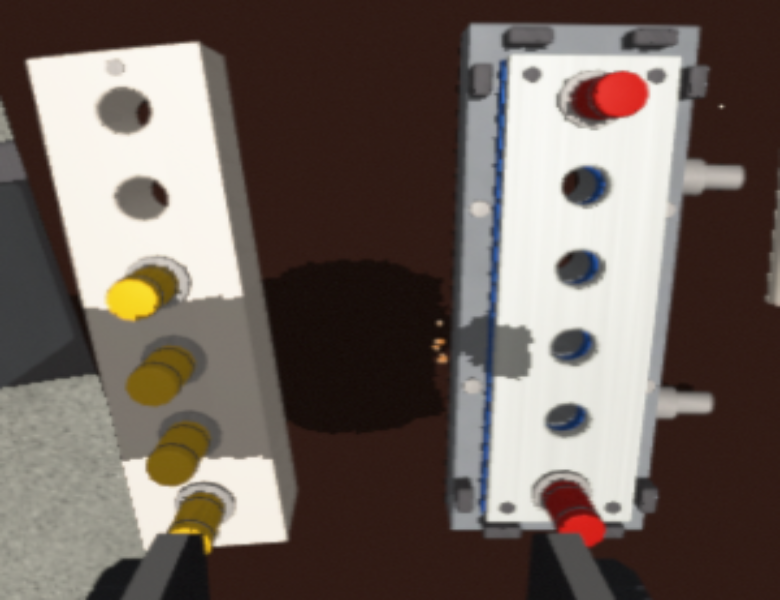

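Both red pins are seated with their collars on the cover. Now the dowels, with a guard that stops on any bad pick or insertion.

```bash
cat >> h.py <<'E'
SH=np.array([-.0012,-.0004])
E
python3 - <<'E'
from h import *
np.set_printoptions(precision=4,suppress=True)
for s,h in((3,4),(2,3),(1,2),(0,1)):
    pick(SLOT[s],RA,.087)
    if not .14<arm.read_opening()<.26: print('bad pick',s); break
    insert(HOLE[h]+SH,BA,.081,.036)
    z=arm.read_tool_pos()[2]-.081-DZ; print(s,h,'z actual-home',z,arm.read_time())
    if z>.003: print('bad insert'); break
    release()
E
```

```text
pick 0.19036868903390816 [-1.0296 -1.2211  0.7274]
held 0.19414841976970246 [ 0.2696 -0.195  -1.1668]
ins z-home -0.0033 shift mm [-1.3594  0.    ] maxF [ 5.0781  1.075  22.6894] end [-4.8432  0.1966 22.6894]
3 4 z actual-home 0.0007025271717314222 59.85
pick 0.1931460583066326 [-1.0021 -0.5521 -0.9723]
held 0.1940951596076191 [-0.8329  0.7311 -0.233 ]
ins z-home -0.0026 shift mm [-0.272  0.   ] maxF [ 4.9585  0.9179 20.0859] end [-4.9585  0.671  20.0859]
2 3 z actual-home 0.000713569064689952 73.0
pick 0.19191170204869926 [-0.364  -0.7517  0.6136]
held 0.19251468578741857 [ 0.4118 -0.0807 -0.3563]
ins z-home -0.0033 shift mm [-1.1319  0.2083] maxF [ 5.4879  2.0835 23.2852] end [-5.4879  1.2888 23.2852]
1 2 z actual-home 0.0006336783371651625 86.375
pick 0.19452822126750613 [ 0.4642  0.6913 -0.6309]
held 0.18897205789294258 [ 0.8776 -0.1212 -1.7928]
ins z-home -0.0033 shift mm [-0.6067  1.6639] maxF [ 5.0592  3.1732 23.5194] end [-4.6585  1.4464 23.5194]
0 1 z actual-home 0.0005915799476622699 99.7333
```

```bash
python3 - <<'E'
from h import *
arm.movep([.50,.02,.36],quat(BA-np.pi/2)); i,C=wrist(); s=snapshot('side'); print(arm.read_time())
cv2.imwrite('pics/p3.png',np.hstack([cv2.resize(i[40:330,180:480],(420,406)),cv2.resize(s[190:320,240:420],(380,406))]))
E
```

```text
101.6333
```

View pics/p3.png

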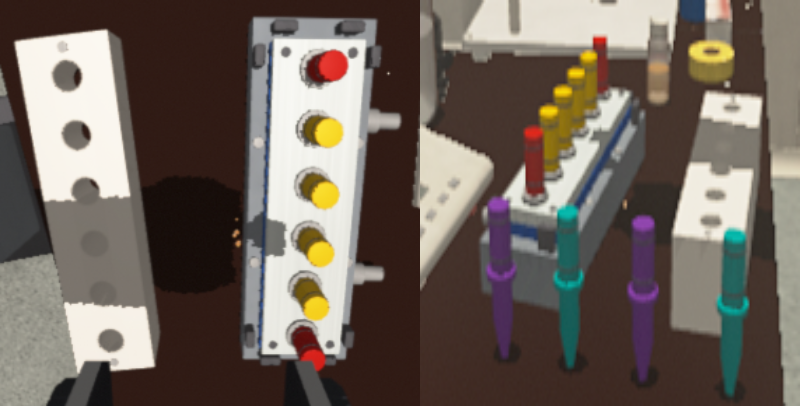

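All six pins are seated and the rack is empty. Now withdrawing the red pins to slots 5 and 3.

```bash
python3 - <<'E'
from h import *
np.set_printoptions(precision=4,suppress=True)
for h,s in((5,5),(0,3)):
    pick(HOLE[h]+SH,BA,.081)
    if not .14<arm.read_opening()<.26: print('bad pick'); break
    insert(SLOT[s],RA,.087,.052,10)
    z=arm.read_tool_pos()[2]-.087-DZ; print('z actual-home',z,arm.read_time())
    if z>.003: print('bad insert'); break
    release()
else:
    arm.movep([.50,.02,.36],quat(BA-np.pi/2)); i,C=wrist(); arm.movep([.45,.02,.45],quat(BA-np.pi/2)); s=snapshot('side'); print(arm.read_time())
    cv2.imwrite('pics/w_4.png',i); np.savez('w_4.npz',**dict(zip('KdRt',C)))
    cv2.imwrite('pics/p4.png',np.hstack([cv2.resize(i[40:330,180:480],(420,406)),cv2.resize(s[190:320,240:420],(380,406))]))
E
```

```text
pick 0.19406294565433477 [ 0.6399 -0.0221 -0.0924]
held 0.1939365172043361 [ 1.091   0.3036 -1.6758]
ins z-home -0.0005 shift mm [-0.2104  0.    ] maxF [ 2.2825  1.6909 13.8502] end [-2.2825  0.8015 13.8502]
z actual-home 0.0008641577326802749 114.9583
pick 0.1919767209864629 [ 1.152  -0.7895  0.1725]
held 0.1919769076809519 [ 0.5791 -0.4759 -2.2213]
ins z-home -0.0005 shift mm [0.2361 0.2242] maxF [ 2.782   2.2415 15.6372] end [-2.782   0.3409 15.6372]
z actual-home 0.0007781140912978476 129.6417
131.9667
```

View pics/p4.png

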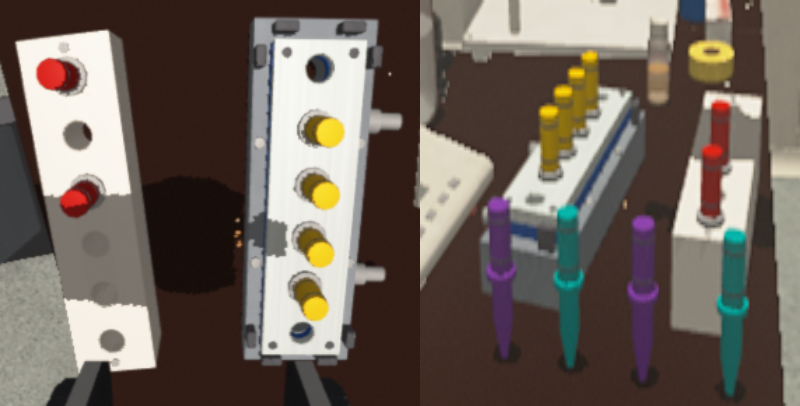

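The red pins are in rack slots 5 and 3, the four dowels are in the middle holes, the plates are in line and the arm is clear. Handing in.

```bash
python3 -c "
from h import *
print(arm.read_time(),F()); ticket.finish_job()"
```

```text
131.9667 [ 0.23509243 -0.31507872 -0.56958031]
the job is handed in; nothing more can be done
```

The job is handed in at about 132 s of the 210 s limit; no verdict is reported.

- **What I did:** I laid the cover on the spacer, drove both red pins home through the end holes, and fitted all four yellow dowels in the middle holes. I then drew the red pins out and stood them in rack slots 5 and 3.
- **Seating:** While being pressed, the four dowels and the two returned red pins read within 1 mm of home height. I judged the red pins in the end holes by contact force (about 21 N on the collar) and by the pictures. I took no height reading on them.
- **Final pictures:** The wrist and side views show the plates in line, the dowels upright with their collars on the cover, and the red pins down to their collars in the rack. The vial, tape and look-alike pins look where they were. I never worked near the beaker, but it is not in the last crops.
- **Disagreements:** The top and wrist cameras differed by about 2 to 3 mm in y, so I used the mean. The pins in the base also kept a steady side force of about 5 N in -x (base position off by 1 to 2 mm in x), which the yielding descent took up.

I did not measure the final plate alignment in millimetres after the red pins came out; I judged it from the pictures.

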